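# Swing in the tote's bail arm and stack the long tray on it

### The arm

A 6-joint arm with a two-finger parallel gripper is mounted at the origin on a cart in front of the work surface, level with it; the furniture and walls round the work are solid. World frame = base frame: x ahead of the robot, y to its left, z up, the work surface at z = 0. Lengths are in m, angles in rad, forces in N, time in s.
With the tool pointing down it reaches from about 0.4 to 0.825 m from the base axis. Payload 7 kg.
Tool frame: the origin (TCP) lies between the finger pads; the fingertips stand 25 mm ahead of it and the grasp point (between the pads) lies 6 mm ahead of it (bot.finger_overhang is the distance from the TCP to the fingertips, in m); z points along the fingers, y is the line along which they close (so a half turn about z gives the same grasp; the last joint's range is limited). The gripper opens to 88 mm and grips with 3 to 60 N. Pads are 19 mm wide; open, the fingers measure 130 mm over their backs; the gripper's body (78 mm by 193 mm) begins 47 mm behind the grasp point.
Start: joints at [1.563, 0.359, 0.012, 0, -1.224, -0.288], TCP at [0.197, 0.646, 0.252] pointing down, gripper open.
Joint ranges: [-3.07, 3.07], [-1.43, 2.12], [-1.02, 1.25], [-3.03, 1.67], [-3.05, -0], [-3.03, 3.03]. Speed limits (rad/s): [2.39, 2.39, 3.01, 3.14, 3.14, 3.14].

### API

Orientations are given as a unit quaternion [x, y, z, w].
In Python, from bench import bot gives the robot as it stands.
- The arm moves only by the shell command python3 -m handwheel 'ROWS' [OPENING]. ROWS is JSON, a list of rows, each an object of numbers: "x", "y", "z": the shift along the tool's x, y, z in mm; "rx", "ry", "rz": the turn, a rotation vector about the tool's x, y, z in rad. In form: [{"x": .., "y": .., "z": .., "rx": .., "ry": .., "rz": ..}, ...]. A call has 1 to 20 rows; each row is the pose to reach, as a shift and turn from the pose commanded when the call began, along the tool's axes at that moment; what a row does not reach only later rows make up. A row lasts 1/12 s, in which the tool goes at most 41.7 mm and 7.16 degrees, less where a joint would pass 70% of its speed; a pose out of reach is approached as far as the arm can. A call with a gripper value outside its range is refused whole. OPENING is the finger opening in mm, from 0 to 87.6, set as the call begins (- or left out, the last holds). The fingers move at their own pace and stop on an object; the grip force is fixed at half the most. Time passes only in rows, so rows that repeat a pose let the fingers close. It gives the time, the measured TCP pose, the force, the opening and the grip force at its end, in the units of the state.
- bot.state(): the state, without advancing time (a new reading comes with each control period).
- bot.grab_frame(name): name is "side" or "top"; returns the picture (384x512x3 uint8, red, green, blue); there is no depth.
- bot.camera_model(name): a dict with "intrinsics" (3x3 intrinsics, pixels), "extrinsics" (4x4, takes a point from camera to world coordinates). Camera axes: x right, y down, z forward; pixel columns grow to the right and rows downward; lengths in m; the calibration is good to about 2 mm. A picture is of the moment at which its call begins. camera_model takes no time and is no camera call.
- bot.job_done(): hands the job in; it is judged then, once.
The state is a dict: "t": time; "joint_positions": joint angles; "qd": joint speeds; "tau": joint torques, N m; "position": TCP position; "tool_rot": TCP orientation; "force": force on the tool from outside, world axes, zero at the start; "ft_torque": the same for the moment, N m; "width": finger opening in m; "finger_force": force on a finger pad.
Only numpy, scipy, OpenCV 4.12 (cv2) and the standard library are available. Lean on these libraries where they do the work, as an engineer would, in place of code of your own. Each camera call takes 0.05 s, during which the arm holds its last target. There are 200 camera calls.

### The job

One of the two bail arms of the black stacking tote is still swung out over the tote's end. Swing it in over the opening until it rests on the rim like the other one, then take the long tray (not the short one) by its middle grip and set it down, without dropping it, on both bail arms, centred on the tote and lying lengthwise along it.

Things in the scene. Friction and masses are not known exactly. Their poses are not given: they have to be found in the camera images.
- tote: black open tote fixed to the bench: 200 long (y) x 130 wide (x) x 70 mm high, walls 4, empty. Origin: centre of underside. Two U-shaped steel bail arms, hinge axes along x, 62 mm up: arm 'bail' at y=-95 (starts swung out), the other at y=+95 (already in). Swung in, their cross bars lie on the rim at y=-45 and +45, bar tops 80 mm above the underside: a stacked tray's underside is at 80
- bail_bar (a point): middle of the centre line of the cross bar of the bail arm that is swung out; moves with the arm. The bar is round, 10 mm thick, 140 mm long along the tote's x, 52 mm from the hinge axis; it can turn between gripping fingers
- bail (a joint): angle of that arm: 0 = fully out (bar beyond the tote's end, at tote y=-146, z=53 mm; legs 10 degrees below level); grows as the bar goes up and over; 1.745 = legs upright; 3.036 = fully in, bar on the rim (stop). Starts at 0 to 0.4. The hinge is slightly stiff (0.6 N at the bar): the arm stays where it is left
- tray: long grey carry tray, loose, 150 long (y) x 90 wide (x), walls 30 mm high, 3 thick, 0.15 to 0.3 kg. Origin: centre of underside. A flat upright grip rises in its middle: 12 mm thick (x), 70 long (y), top 56 mm above the underside, 36 mm free on each side. A like tray only 70 mm long stands near and is not wanted

How it is judged:
By the outcome, as a careful person would: the job done as asked, in the order asked, and still so for the second after the job is handed in, with the robot touching nothing.
It also fails if it takes over 59 s, if anything falls off the work surface, if the arm or the gripper's body presses on something with over 40 N, if the wrist force passes 120 N, or if a joint passes its speed limit or range.

## Working session

There is one attempt and no reset: what is moved stays moved. The work goes in short steps, Python scripts to look and compute and a shell command to move; the robot and the scene stay as the last step left them, time stands still between calls to the robot, and variables do not carry over. Pictures are saved under pics/ and viewed, at most 10 in all, crops included, and the job is handed in when it is done.

```bash
mkdir -p pics; ls
python3 - <<'E'
from bench import bot
import cv2
for n in("top","side"):
    cv2.imwrite(f"pics/{n}0.png",bot.grab_frame(n)[:,:,::-1])
    m=bot.camera_model(n);print(n,m["intrinsics"],m["extrinsics"])
s=bot.state();print(s)
E
```

```text
pics
top [[432.39176125   0.         263.84942803]
 [  0.         432.39176125 192.50829899]
 [  0.           0.           1.        ]] [[-0.01492456 -0.99733674  0.07139102  0.45339051]
 [-0.99982505  0.01569062  0.01018168 -0.10818921]
 [-0.01127473 -0.07122658 -0.99739644  1.0700738 ]
 [ 0.          0.          0.          1.        ]]
side [[372.28062242   0.         254.77310773]
 [  0.         372.28062242 191.23616746]
 [  0.           0.           1.        ]] [[ 0.95146387 -0.10132559  0.29060219  0.26189753]
 [-0.30768396 -0.33423164  0.89085341 -0.94247846]
 [ 0.0068622  -0.93702846 -0.34918559  0.41389557]
 [ 0.          0.          0.          1.        ]]
{'t': 0.1, 'joint_positions': array([ 1.56311001e+00,  3.59300357e-01,  1.11390699e-02, -3.39802076e-04,
       -1.22411774e+00, -2.88090518e-01]), 'qd': array([-0.00025214, -0.00134209,  0.00304231,  0.00093462,  0.00020827,
        0.00021723]), 'tau': array([-1.34024787e-03, -5.84164953e+01,  2.93750435e+01,  7.01558903e+00,
        1.01313862e-02, -4.87436625e-05]), 'position': array([0.19665276, 0.64528081, 0.2507154 ]), 'tool_rot': array([ 9.89075614e-01, -1.47407104e-01, -5.45842440e-05,  7.56398174e-04]), 'force': array([0.41299064, 0.49274046, 0.21331166]), 'ft_torque': array([0.00362259, 0.01907728, 0.03446263]), 'finger_force': 0.0, 'width': 0.08772746747776275}
```

View pics/top0.png

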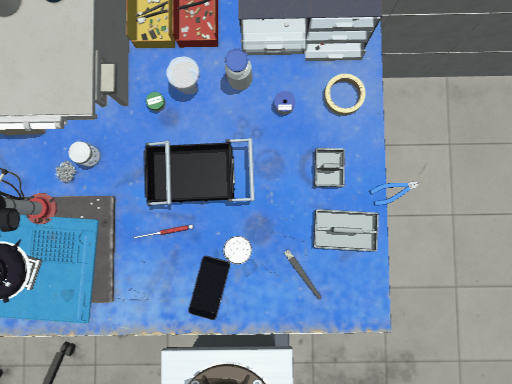

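View pics/side0.png

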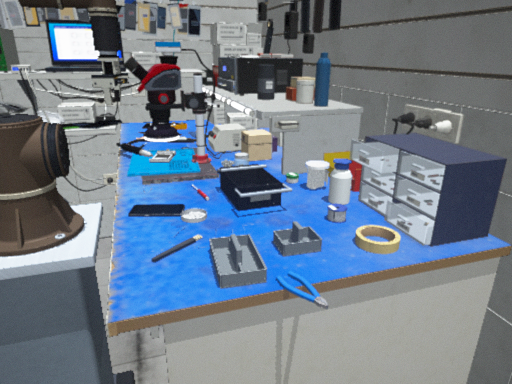

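```bash
cat > h.py <<'E'
from bench import bot
import numpy as np, cv2
def ray(n,u,v):
    m=bot.camera_model(n);K=np.array(m["intrinsics"]);T=np.array(m["extrinsics"])
    return T[:3,3],T[:3,:3]@np.linalg.solve(K,[u,v,1.])
def on(n,u,v,z):
    o,d=ray(n,u,v);return o+d*(z-o[2])/d[2]
def px(n,p):
    m=bot.camera_model(n);K=np.array(m["intrinsics"]);T=np.array(m["extrinsics"])
    q=K@(T[:3,:3].T@(np.array(p)-T[:3,3]));return q[:2]/q[2]
E
python3 - <<'E'
from h import *
im=cv2.imread("pics/top0.png")
hsv=cv2.cvtColor(im,cv2.COLOR_BGR2HSV)
def comp(mask,c0,c1,r0,r1):
    m=np.zeros(mask.shape,np.uint8);m[r0:r1,c0:c1]=mask[r0:r1,c0:c1]
    n,l,st,_=cv2.connectedComponentsWithStats(m);i=1+st[1:,4].argmax();return (l==i).astype(np.uint8)
notblue=((hsv[...,1]<110)|(hsv[...,2]<60)).astype(np.uint8)*255
for nm,b,z in(("tray",(305,385,203,258),.03),("short",(308,350,140,195),.03)):
    m=comp(notblue,*b);p=cv2.findNonZero(m);r=cv2.minAreaRect(p)
    bx=cv2.boxPoints(r);w=np.array([on("top",*q,z) for q in bx]);print(nm,r,w.mean(0).round(4),(w[1]-w[0]).round(4),(w[2]-w[1]).round(4))
dark=(hsv[...,2]<75).astype(np.uint8)*255
m=comp(dark,140,262,130,212);p=cv2.findNonZero(m);r=cv2.minAreaRect(p);print("tote",r)
bx=cv2.boxPoints(r);print(bx.round(1).tolist(),[[on("top",*q,z)[:2].round(4).tolist() for q in bx] for z in(0,.07)])
a=cv2.resize(im[130:260,135:265],None,fx=4.5,fy=4.5,interpolation=cv2.INTER_CUBIC)
s=cv2.imread("pics/side0.png");b=cv2.resize(s[150:290,195:330],None,fx=4.1,fy=4.1,interpolation=cv2.INTER_CUBIC)
b=b[:,:] ; h=560
cv2.imwrite("pics/c1.png",cv2.hconcat([cv2.resize(a,(400,400)),cv2.resize(b,(386,400))]))
print(px("top",[.45,-.1,0]))
E
```

```text
tray ((345.6844787597656, 229.86380004882812), (64.88783264160156, 38.99142074584961), 3.3664603233337402) [ 0.4353 -0.2919  0.03  ] [ 0.0928 -0.0076  0.    ] [-0.0115 -0.1548  0.    ]
short ((329.0, 167.0), (38.0, 30.0), 90.0) [ 0.5873 -0.256   0.03  ] [-0.0012 -0.0726  0.    ] [-0.0924  0.0026  0.    ]
tote ((201.7427978515625, 172.07028198242188), (58.15350341796875, 63.66908645629883), 87.70938873291016)
[[168.8000030517578, 144.3000030517578], [232.39999389648438, 141.6999969482422], [234.6999969482422, 199.89999389648438], [171.10000610351562, 202.39999389648438]] [[[0.6549, 0.1393], [0.6587, -0.0204], [0.5129, -0.0247], [0.509, 0.1334]], [[0.6418, 0.1231], [0.6452, -0.0261], [0.509, -0.0302], [0.5054, 0.1176]]]
[265.44086571 224.81327995]
```

View pics/c1.png

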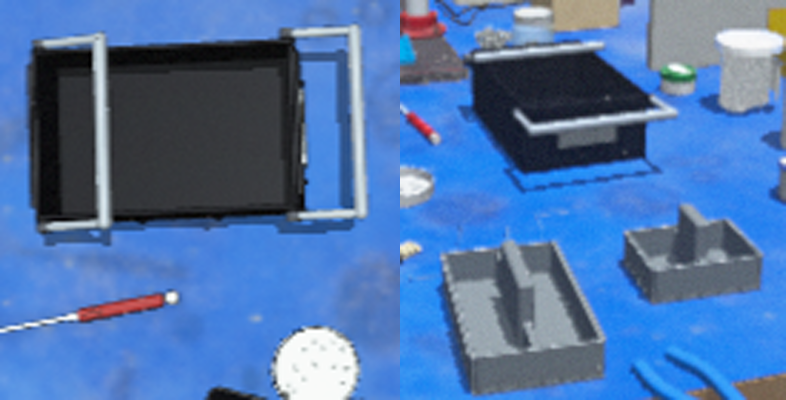

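Run:
```python
from h import *
from scipy.optimize import least_squares
im=cv2.imread("pics/top0.png");s=cv2.imread("pics/side0.png")
hs=lambda i:cv2.cvtColor(i,cv2.COLOR_BGR2HSV)
def bright(i,c0,c1,r0,r1,v,smax=70):
    h=hs(i)[r0:r1,c0:c1];m=((h[...,2]>v)&(h[...,1]<smax)).astype(np.uint8)
    n,l,st,_=cv2.connectedComponentsWithStats(m);k=1+st[1:,4].argmax()
    p=np.argwhere(l==k)[:,::-1]+[c0,r0];return p.astype(float)
# bars in top view: box columns exclude legs
def line(p):
    c=p.mean(0);d=np.linalg.svd(p-c)[2][0];t=(p-c)@d;return c+d*t.min(),c+d*t.max()
for nm,b in(("in",(163,174,136,210)),("out",(246,260,134,206))):
    p=bright(im,*b,110);e=line(p);print(nm,len(p),np.round(e,1).tolist())
    for z in((.075,) if nm=="in" else (.053,.06,.075)):
        w=[on("top",*q,z) for q in e];d=w[0]-w[1]; print(z,np.round(w,4).tolist(),"mid",((w[0]+w[1])/2).round(4),"len",np.linalg.norm(d).round(4),"yaw",np.arctan2(d[1],d[0])%np.pi)
h=hs(s);print(h[186:198,262,2],h[186:198,262,1])
p=bright(s,228,298,175,205,150,90);print(len(p),p.min(0),p.max(0),np.round(line(p),1).tolist())
# out bar height: side ray through bar at row vs top line: solve mid
def tri(a,b):
    o1,d1=ray("top",*a);o2,d2=ray("side",*b)
    A=np.c_[d1,-d2];t=np.linalg.lstsq(A,o2-o1,rcond=None)[0];return (o1+d1*t[0]).round(4),(o2+d2*t[1]).round(4)
print(tri((251,139.5),(290.5,189.3)),tri((252.3,200),(237.5,190.8)))
# tray grip: crop both
a=im[205:257,308:384];b=s[225:292,200:275]
cv2.imwrite("pics/c2.png",cv2.hconcat([cv2.resize(a,(456,400),interpolation=3)[:, :400],cv2.resize(b,(400,400),interpolation=3)]))
a=cv2.resize(a,(532,364),interpolation=cv2.INTER_CUBIC);b=cv2.resize(b,(262,234),interpolation=cv2.INTER_CUBIC)
```

```text
in 301 [[166.7, 141.0], [168.0, 203.0]]
0.075 [[0.6487, 0.1267, 0.075], [0.5037, 0.1236, 0.075]] mid [0.5762 0.1252 0.075 ] len 0.145 yaw 0.021555632769036177
out 257 [[249.6, 138.0], [251.2, 200.0]]
0.053 [[0.6568, -0.0658, 0.053], [0.5089, -0.0678, 0.053]] mid [ 0.5828 -0.0668  0.053 ] len 0.148 yaw 0.0133728690873234
0.06 [[0.6554, -0.0661, 0.06], [0.5085, -0.068, 0.06]] mid [ 0.582  -0.0671  0.06  ] len 0.147 yaw 0.013372869087323437
0.075 [[0.6524, -0.0667, 0.075], [0.5077, -0.0686, 0.075]] mid [ 0.58   -0.0677  0.075 ] len 0.1448 yaw 0.013372869087323417
[ 44  50  51  43  85 180 238 189 123 109 113 107] [122 107  95 113  72  43  38  45  54  49  41  33]
191 [235. 183.] [291. 196.] [[291.0, 188.3], [235.5, 194.3]]
(array([ 0.6505, -0.0696,  0.0664]), array([ 0.6489, -0.069 ,  0.0661])) (array([ 0.5075, -0.0713,  0.0783]), array([ 0.4997, -0.0693,  0.0779]))
```

View pics/c2.png

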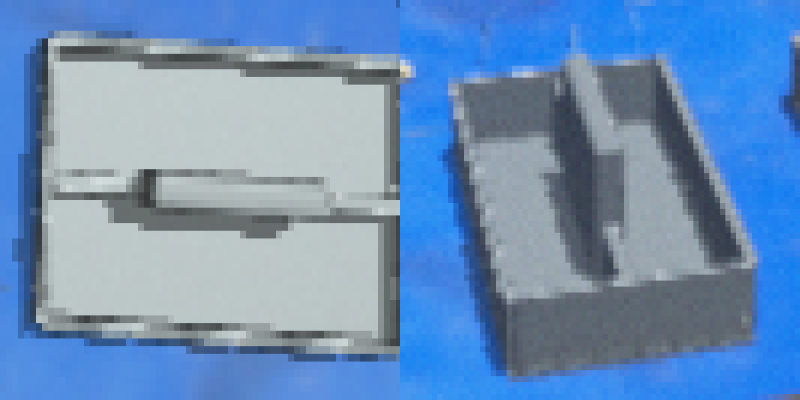

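Run:
```python
from h import *
for nm,p in(("tcp",(.197,.646,.25)),("wrist",(.197,.646,.45))):print(nm,px("side",p).round(),px("top",p).round())
print("stand base",on("top",42,207,0).round(3),on("side",200,162,0).round(3))
b=on("side",200,162,0)
for z in(.1,.2,.25,.3,.4):print(z,px("side",[b[0],b[1],z]).round(),px("top",[b[0],b[1],z]).round())
print("scope base",on("side",160,133,0).round(3))
b=on("side",160,133,0)
for z in(.1,.2,.3,.4):print(z,px("side",[b[0],b[1],z]).round(),px("top",[b[0],b[1],z]).round())
print("grip",on("top",347.8,229.8,.056),px("side",on("top",347.8,229.8,.056)),"tray",px("side",(.4353,-.2919,.056)))
print("rim left",on("top",146.2,144,.07),on("top",146.2,203,.07))
im=cv2.imread("pics/top0.png");s=cv2.imread("pics/side0.png")
cv2.imwrite("pics/c3.png",cv2.hconcat([cv2.resize(im[180:340,0:130],(400,492),interpolation=3),cv2.resize(s[20:200,80:230],(400,492),interpolation=3)]))
```

```text
tcp [113.  96.] [-133.  367.]
wrist [107.  41.] [-265.  414.]
stand base [0.503 0.456 0.   ] [0.499 0.498 0.   ]
0.1 [199. 137.] [  0. 207.]
0.2 [198. 112.] [-30. 205.]
0.25 [197.  98.] [-48. 204.]
0.3 [196.  85.] [-69. 203.]
0.4 [195.  56.] [-118.  200.]
scope base [0.392 1.126 0.   ]
0.1 [158. 114.] [-278.  259.]
0.2 [157.  95.] [-340.  263.]
0.3 [155.  75.] [-418.  268.]
0.4 [154.  55.] [-520.  275.]
grip [ 0.435723   -0.29228935  0.056     ] [236.46264024 240.77675064] tray [236.21052785 240.71901953]
rim left [0.64333845 0.17618022 0.07      ] [0.50484932 0.17555515 0.07      ]
```

View pics/c3.png

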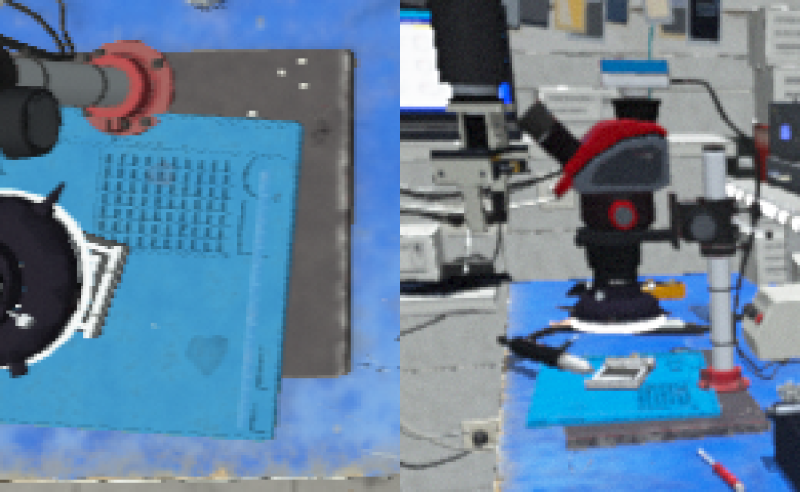

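Run:
```python
from h import *
def tri(a,b):
    o1,d1=ray("top",*a);o2,d2=ray("side",*b)
    t=np.linalg.lstsq(np.c_[d1,-d2],o2-o1,rcond=None)[0];return (o1+d1*t[0]).round(3),(o2+d2*t[1]).round(3)
print("ring centre",tri((5,271),(167,135)))
print("gripper part",tri((10,222),(195,102)))
for y in(.45,.5,.55,.6):
  for u,v,n in((167,44,"camtop"),(127,62,"eyepiece"),(140,90,"redlow")):
    o,d=ray("side",u,v);print(y,n,(o+d*(y-o[1])/d[1]).round(3))
```

```text
ring centre (array([0.359, 0.467, 0.126]), array([0.375, 0.465, 0.123]))
gripper part (array([0.463, 0.384, 0.252]), array([0.472, 0.382, 0.251]))
0.45 camtop [0.397 0.45  0.439]
0.45 eyepiece [0.261 0.45  0.381]
0.45 redlow [0.294 0.45  0.289]
0.5 camtop [0.402 0.5   0.44 ]
0.5 eyepiece [0.261 0.5   0.38 ]
0.5 redlow [0.295 0.5   0.285]
0.55 camtop [0.407 0.55  0.441]
0.55 eyepiece [0.261 0.55  0.379]
0.55 redlow [0.296 0.55  0.28 ]
0.6 camtop [0.412 0.6   0.442]
0.6 eyepiece [0.261 0.6   0.377]
0.6 redlow [0.297 0.6   0.276]
```

```bash
python3 -m handwheel '[{"z":-30},{"z":-65},{"z":-100},{"z":-135},{"z":-170},{"z":-205},{"z":-240},{"z":-275},{"z":-310},{"z":-330},{"z":-340},{"z":-340}]' -; python3 -c "
from bench import bot;s=bot.state();print(s['joint_positions'].round(3))"
```

```text
[ 1.563  0.359  0.011 -0.    -1.224 -0.288]invalid input
```

```bash
python3 -m handwheel '[{"x":0,"y":0,"z":-30,"rx":0,"ry":0,"rz":0},{"x":0,"y":0,"z":-60,"rx":0,"ry":0,"rz":0},{"x":0,"y":0,"z":-100,"rx":0,"ry":0,"rz":0},{"x":0,"y":0,"z":-140,"rx":0,"ry":0,"rz":0},{"x":0,"y":0,"z":-180,"rx":0,"ry":0,"rz":0},{"x":0,"y":0,"z":-220,"rx":0,"ry":0,"rz":0},{"x":0,"y":0,"z":-260,"rx":0,"ry":0,"rz":0},{"x":0,"y":0,"z":-300,"rx":0,"ry":0,"rz":0},{"x":0,"y":0,"z":-330,"rx":0,"ry":0,"rz":0},{"x":0,"y":0,"z":-340,"rx":0,"ry":0,"rz":0}]'; python3 -c "
from bench import bot;s=bot.state();print(s['joint_positions'].round(3))"
```

```text
t: 0.93
position: [0.1973, 0.6452, 0.5966]
tool_rot: [0.989, -0.148, 0.0, -0.003]
force: [0.6, 0.8, 1.2]
width: 0.0877
finger_force: 0.0
[ 1.563  0.379  0.805  0.002 -1.991 -0.288]
```

```bash
python3 -m handwheel '[{"x":15,"y":15,"rz":-0.02},{"x":40,"y":40,"rz":-0.04},{"x":68,"y":68,"rz":-0.06},{"x":96,"y":96,"rz":-0.08},{"x":124,"y":124,"rz":-0.1},{"x":152,"y":152,"rz":-0.12},{"x":180,"y":180,"rz":-0.14},{"x":208,"y":208,"rz":-0.16},{"x":236,"y":236,"rz":-0.18},{"x":264,"y":264,"rz":-0.2},{"x":292,"y":292,"rz":-0.22},{"x":320,"y":320,"rz":-0.24},{"x":348,"y":348,"rz":-0.26},{"x":376,"y":376,"rz":-0.28},{"x":404,"y":404,"rz":-0.3},{"x":432,"y":432,"rz":-0.316},{"x":460,"y":460,"z":15,"rz":-0.316},{"x":490,"y":490,"z":40,"rz":-0.316},{"x":510,"y":510,"z":70,"rz":-0.316},{"x":530,"y":530,"z":100,"rz":-0.316}]'; python3 -c "
from bench import bot;s=bot.state();print(s['joint_positions'].round(3))"
```

```text
[ 1.563  0.379  0.805  0.002 -1.991 -0.288]invalid input
```

```bash
python3 -m handwheel '[{"x":15,"y":15,"z":0,"rx":0,"ry":0,"rz":-0.02},{"x":40,"y":40,"z":0,"rx":0,"ry":0,"rz":-0.04},{"x":68,"y":68,"z":0,"rx":0,"ry":0,"rz":-0.06},{"x":96,"y":96,"z":0,"rx":0,"ry":0,"rz":-0.08},{"x":124,"y":124,"z":0,"rx":0,"ry":0,"rz":-0.1},{"x":152,"y":152,"z":0,"rx":0,"ry":0,"rz":-0.12},{"x":180,"y":180,"z":0,"rx":0,"ry":0,"rz":-0.14},{"x":208,"y":208,"z":0,"rx":0,"ry":0,"rz":-0.16},{"x":236,"y":236,"z":0,"rx":0,"ry":0,"rz":-0.18},{"x":264,"y":264,"z":0,"rx":0,"ry":0,"rz":-0.2},{"x":292,"y":292,"z":0,"rx":0,"ry":0,"rz":-0.22},{"x":320,"y":320,"z":0,"rx":0,"ry":0,"rz":-0.24},{"x":348,"y":348,"z":0,"rx":0,"ry":0,"rz":-0.26},{"x":376,"y":376,"z":0,"rx":0,"ry":0,"rz":-0.28},{"x":404,"y":404,"z":0,"rx":0,"ry":0,"rz":-0.3},{"x":432,"y":432,"z":0,"rx":0,"ry":0,"rz":-0.316},{"x":460,"y":460,"z":0,"rx":0,"ry":0,"rz":-0.316},{"x":490,"y":490,"z":0,"rx":0,"ry":0,"rz":-0.316},{"x":510,"y":510,"z":0,"rx":0,"ry":0,"rz":-0.316},{"x":530,"y":530,"z":0,"rx":0,"ry":0,"rz":-0.316}]'; python3 -c "
from bench import bot;s=bot.state();print(s['joint_positions'].round(3))"
```

```text
t: 2.6
position: [0.5498, -0.0179, 0.591]
tool_rot: [1.0, 0.01, -0.0, 0.0]
force: [-0.2, 0.8, -0.8]
width: 0.0874
finger_force: 0.0
[ 0.323  0.128  0.454 -0.    -1.898  1.266]
```

```bash
python3 -m handwheel '[{"x":10,"y":15,"z":15,"rx":0,"ry":0,"rz":0},{"x":20,"y":30,"z":45,"rx":0,"ry":0,"rz":0},{"x":30,"y":45,"z":80,"rx":0,"ry":0,"rz":0},{"x":30,"y":52,"z":115,"rx":0,"ry":0,"rz":0},{"x":30,"y":52,"z":150,"rx":0,"ry":0,"rz":0},{"x":30,"y":52,"z":190,"rx":0,"ry":0,"rz":0},{"x":30,"y":52,"z":230,"rx":0,"ry":0,"rz":0},{"x":30,"y":52,"z":270,"rx":0,"ry":0,"rz":0},{"x":30,"y":52,"z":310,"rx":0,"ry":0,"rz":0},{"x":30,"y":52,"z":350,"rx":0,"ry":0,"rz":0},{"x":30,"y":52,"z":390,"rx":0,"ry":0,"rz":0},{"x":30,"y":52,"z":425,"rx":0,"ry":0,"rz":0},{"x":30,"y":52,"z":450,"rx":0,"ry":0,"rz":0},{"x":30,"y":52,"z":465,"rx":0,"ry":0,"rz":0},{"x":30,"y":52,"z":471,"rx":0,"ry":0,"rz":0},{"x":30,"y":52,"z":471,"rx":0,"ry":0,"rz":0},{"x":30,"y":52,"z":471,"rx":0,"ry":0,"rz":0}]' 30
python3 - <<'E'
from h import *
s=bot.grab_frame("side")[:,:,::-1];cv2.imwrite("pics/s1.png",cv2.resize(s[60:230,190:330],(659,600),interpolation=3)[...,:3])
st=bot.state();print(st["position"],st["width"])
E
```

```text
t: 4.02
position: [0.5807, -0.0672, 0.1211]
tool_rot: [1.0, 0.01, 0.0, 0.0]
force: [0.7, -0.1, 1.2]
width: 0.0301
finger_force: 0.0
[ 0.58115978 -0.06712476  0.12178997] 0.02993496017331102
```

View pics/s1.png

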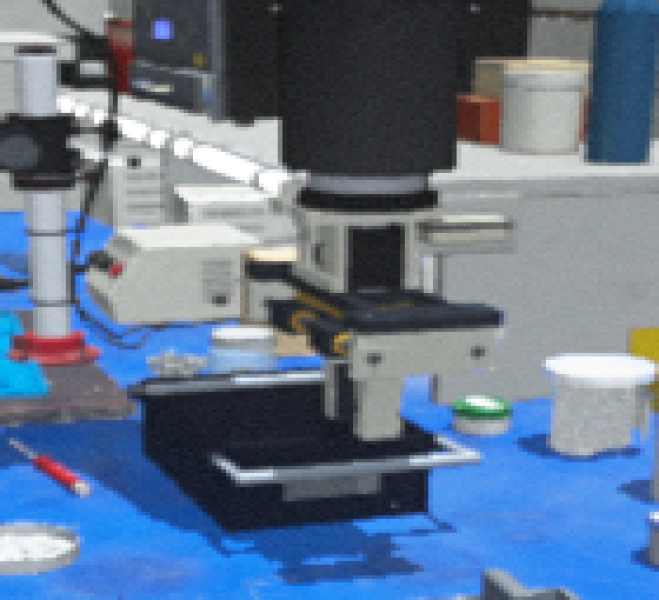

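```bash
python3 -m handwheel '[{"x":0,"y":0,"z":15,"rx":0,"ry":0,"rz":0},{"x":0,"y":0,"z":30,"rx":0,"ry":0,"rz":0},{"x":0,"y":0,"z":40,"rx":0,"ry":0,"rz":0},{"x":0,"y":0,"z":43,"rx":0,"ry":0,"rz":0},{"x":0,"y":0,"z":43,"rx":0,"ry":0,"rz":0}]' && python3 -m handwheel '[{"x":0,"y":0,"z":0,"rx":0,"ry":0,"rz":0},{"x":0,"y":0,"z":0,"rx":0,"ry":0,"rz":0},{"x":0,"y":0,"z":0,"rx":0,"ry":0,"rz":0},{"x":0,"y":0,"z":0,"rx":0,"ry":0,"rz":0},{"x":0,"y":0,"z":0,"rx":0,"ry":0,"rz":0}]' 0
python3 - <<'E'
from h import *
print(bot.state()["force"]);print([px("side",(.58,-.0677,z)).round(1) for z in(.06,.066,.072,.078)])
E
```

```text
t: 4.48
position: [0.5803, -0.0672, 0.0776]
tool_rot: [1.0, 0.01, -0.0, 0.0]
force: [0.0, 0.1, 1.1]
width: 0.0302
finger_force: 0.0
t: 4.9
position: [0.5807, -0.0676, 0.0782]
tool_rot: [1.0, 0.01, 0.0, 0.0]
force: [0.7, -3.0, -0.5]
width: 0.0089
finger_force: 30.0
[ 0.70806445 -3.02335671 -0.54580167]
[array([266.4, 193.9]), array([266.4, 191.8]), array([266.5, 189.6]), array([266.5, 187.5])]
```

```bash
python3 -m handwheel '[{"x":0,"y":-2.3,"z":-8.8,"rx":0,"ry":0,"rz":0},{"x":0,"y":-6.2,"z":-17,"rx":0,"ry":0,"rz":0},{"x":0,"y":-11.4,"z":-24.4,"rx":0,"ry":0,"rz":0},{"x":0,"y":-17.8,"z":-30.8,"rx":0,"ry":0,"rz":0},{"x":0,"y":-25.2,"z":-36,"rx":0,"ry":0,"rz":0},{"x":0,"y":-33.4,"z":-39.8,"rx":0,"ry":0,"rz":0},{"x":0,"y":-42.2,"z":-42.2,"rx":0,"ry":0,"rz":0},{"x":0,"y":-51.2,"z":-43,"rx":0,"ry":0,"rz":0},{"x":0,"y":-51.2,"z":-43,"rx":0,"ry":0,"rz":0}]'
```

```text
t: 5.65
position: [0.5808, -0.0171, 0.1272]
tool_rot: [1.0, 0.011, 0.003, 0.001]
force: [-14.6, -3.2, 45.8]
width: 0.009
finger_force: 30.1
```

```bash
python3 -m handwheel '[{"x":0,"y":-0.6,"z":-6.5,"rx":0,"ry":0,"rz":0},{"x":0,"y":-0.6,"z":-6.5,"rx":0,"ry":0,"rz":0},{"x":0,"y":-0.6,"z":-6.5,"rx":0,"ry":0,"rz":0}]' ; python3 -m handwheel '[{"x":0,"y":-9,"z":0.8,"rx":0,"ry":0,"rz":0},{"x":0,"y":-17.8,"z":3.1,"rx":0,"ry":0,"rz":0},{"x":0,"y":-26,"z":7,"rx":0,"ry":0,"rz":0},{"x":0,"y":-33.4,"z":12.2,"rx":0,"ry":0,"rz":0},{"x":0,"y":-33.4,"z":12.2,"rx":0,"ry":0,"rz":0}]'
```

```text
t: 5.9
position: [0.5803, -0.015, 0.1282]
tool_rot: [1.0, 0.01, 0.001, -0.0]
force: [1.6, 1.3, 5.4]
width: 0.009
finger_force: 30.0
t: 6.32
position: [0.5794, 0.0191, 0.1145]
tool_rot: [1.0, 0.011, 0.001, -0.0]
force: [5.1, -1.5, 1.6]
width: 0.009
finger_force: 30.0
```

```bash
python3 -m handwheel '[{"x":0,"y":-6.4,"z":6.4,"rx":0,"ry":0,"rz":0},{"x":0,"y":-11.6,"z":13.8,"rx":0,"ry":0,"rz":0},{"x":0,"y":-14.5,"z":19.5,"rx":0,"ry":0,"rz":0},{"x":0,"y":-15.7,"z":22.5,"rx":0,"ry":0,"rz":0},{"x":0,"y":-16.6,"z":25.5,"rx":0,"ry":0,"rz":0},{"x":0,"y":-16.6,"z":25.5,"rx":0,"ry":0,"rz":0},{"x":0,"y":-16.6,"z":25.5,"rx":0,"ry":0,"rz":0}]'
```

```text
t: 6.9
position: [0.579, 0.0344, 0.09]
tool_rot: [1.0, 0.01, 0.001, 0.0]
force: [2.6, -4.4, 7.2]
width: 0.0085
finger_force: 30.0
```

```bash
python3 -m handwheel '[{"x":0,"y":-0.3,"z":1,"rx":0,"ry":0,"rz":0},{"x":0,"y":-0.5,"z":2,"rx":0,"ry":0,"rz":0},{"x":0,"y":-0.5,"z":2,"rx":0,"ry":0,"rz":0}]'
```

```text
t: 7.15
position: [0.5791, 0.0344, 0.0897]
tool_rot: [1.0, 0.011, 0.001, 0.001]
force: [-3.3, -5.4, 21.9]
width: 0.0088
finger_force: 30.0
```

```bash
python3 -m handwheel '[{"x":0,"y":0.5,"z":-2,"rx":0,"ry":0,"rz":0},{"x":0,"y":0.5,"z":-2,"rx":0,"ry":0,"rz":0},{"x":0,"y":0.5,"z":-2,"rx":0,"ry":0,"rz":0},{"x":0,"y":0.5,"z":-2,"rx":0,"ry":0,"rz":0},{"x":0,"y":0.5,"z":-15,"rx":0,"ry":0,"rz":0},{"x":0,"y":0.5,"z":-40,"rx":0,"ry":0,"rz":0},{"x":0,"y":0.5,"z":-75,"rx":0,"ry":0,"rz":0},{"x":0,"y":0.5,"z":-110,"rx":0,"ry":0,"rz":0},{"x":0,"y":0.5,"z":-130,"rx":0,"ry":0,"rz":0}]' 30; python3 -m handwheel '[{"x":-8,"y":15,"z":0,"rx":0,"ry":0,"rz":0.1},{"x":-16,"y":35,"z":0,"rx":0,"ry":0,"rz":0.2},{"x":-25,"y":55,"z":0,"rx":0,"ry":0,"rz":0.3},{"x":-34,"y":75,"z":0,"rx":0,"ry":0,"rz":0.4},{"x":-44,"y":95,"z":0,"rx":0,"ry":0,"rz":0.5},{"x":-53,"y":115,"z":0,"rx":0,"ry":0,"rz":0.6},{"x":-62,"y":135,"z":0,"rx":0,"ry":0,"rz":0.7},{"x":-71,"y":155,"z":0,"rx":0,"ry":0,"rz":0.8},{"x":-80,"y":175,"z":0,"rx":0,"ry":0,"rz":0.9},{"x":-90,"y":195,"z":0,"rx":0,"ry":0,"rz":1.0},{"x":-99,"y":215,"z":0,"rx":0,"ry":0,"rz":1.1},{"x":-108,"y":235,"z":0,"rx":0,"ry":0,"rz":1.2},{"x":-118,"y":255,"z":0,"rx":0,"ry":0,"rz":1.3},{"x":-127,"y":275,"z":0,"rx":0,"ry":0,"rz":1.4},{"x":-136,"y":295,"z":0,"rx":0,"ry":0,"rz":1.5},{"x":-145,"y":312,"z":0,"rx":0,"ry":0,"rz":1.6},{"x":-149,"y":324,"z":20,"rx":0,"ry":0,"rz":1.665},{"x":-149,"y":324,"z":40,"rx":0,"ry":0,"rz":1.665},{"x":-149,"y":324,"z":60,"rx":0,"ry":0,"rz":1.665},{"x":-149,"y":324,"z":60,"rx":0,"ry":0,"rz":1.665}]' 26
python3 - <<'E'
from h import *
t=bot.grab_frame("top")[:,:,::-1];s=bot.grab_frame("side")[:,:,::-1]
cv2.imwrite("pics/c4.png",cv2.hconcat([cv2.resize(t[125:265,135:390],(455,250),interpolation=3),cv2.resize(s[150:290,195:330],(241,250),interpolation=3)]))
st=bot.state();print(st["position"],st["tool_rot"],st["joint_positions"].round(2))
E
```

```text
t: 7.9
position: [0.579, 0.0349, 0.2205]
tool_rot: [1.0, 0.01, 0.001, -0.0]
force: [1.0, 0.7, 0.8]
width: 0.0298
finger_force: 0.0
t: 9.57
position: [0.433, -0.2914, 0.1531]
tool_rot: [-0.68, 0.733, 0.003, -0.001]
force: [0.1, -0.3, -1.2]
width: 0.0259
finger_force: 0.0
[ 0.43532416 -0.29219124  0.15680424] [-0.68055672  0.73269426  0.00104333 -0.00075985] [-0.22  0.2  -0.45  0.   -0.93  0.14]
```

View pics/c4.png

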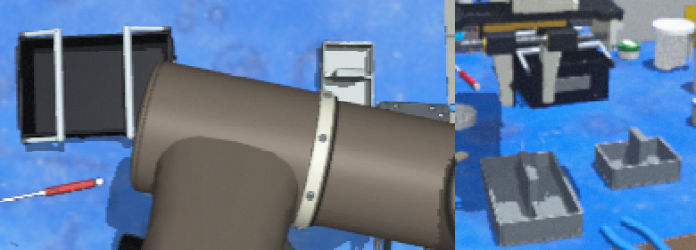

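```bash
python3 -m handwheel '[{"x":0,"y":0,"z":15,"rx":0,"ry":0,"rz":0},{"x":0,"y":0,"z":45,"rx":0,"ry":0,"rz":0},{"x":0,"y":0,"z":70,"rx":0,"ry":0,"rz":0},{"x":0,"y":0,"z":90,"rx":0,"ry":0,"rz":0},{"x":0,"y":0,"z":102,"rx":0,"ry":0,"rz":0},{"x":0,"y":0,"z":109,"rx":0,"ry":0,"rz":0},{"x":0,"y":0,"z":111,"rx":0,"ry":0,"rz":0},{"x":0,"y":0,"z":111,"rx":0,"ry":0,"rz":0}]'; python3 -m handwheel '[{"x":0,"y":0,"z":0,"rx":0,"ry":0,"rz":0},{"x":0,"y":0,"z":0,"rx":0,"ry":0,"rz":0},{"x":0,"y":0,"z":0,"rx":0,"ry":0,"rz":0},{"x":0,"y":0,"z":0,"rx":0,"ry":0,"rz":0},{"x":0,"y":0,"z":0,"rx":0,"ry":0,"rz":0},{"x":0,"y":0,"z":-10,"rx":0,"ry":0,"rz":0},{"x":0,"y":0,"z":-30,"rx":0,"ry":0,"rz":0},{"x":0,"y":0,"z":-60,"rx":0,"ry":0,"rz":0},{"x":0,"y":0,"z":-90,"rx":0,"ry":0,"rz":0},{"x":0,"y":0,"z":-120,"rx":0,"ry":0,"rz":0},{"x":0,"y":0,"z":-140,"rx":0,"ry":0,"rz":0},{"x":0,"y":0,"z":-140,"rx":0,"ry":0,"rz":0},{"x":0,"y":0,"z":-140,"rx":0,"ry":0,"rz":0}]' 0; python3 -c "
from bench import bot;s=bot.state();print(s['position'],s['tool_rot'],s['ft_torque'],s['width'],s['force'])"
```

```text
t: 10.33
position: [0.4365, -0.2924, 0.047]
tool_rot: [-0.681, 0.733, -0.0, 0.0]
force: [0.1, 0.2, -0.0]
width: 0.0262
finger_force: 0.0
t: 11.42
position: [0.4363, -0.2923, 0.188]
tool_rot: [-0.68, 0.733, -0.001, 0.001]
force: [0.6, 0.9, -3.3]
width: 0.0123
finger_force: 30.0
[ 0.43628857 -0.29232897  0.18796637] [-0.68037601  0.73286122 -0.00129263  0.0011176 ] [ 0.10736917  0.04009075 -0.02021399] 0.012260015355686667 [ 0.55062974  0.87563005 -3.29956598]
```

```bash
python3 -m handwheel '[{"x":-8,"y":-2,"z":0,"rx":0,"ry":0,"rz":0},{"x":-24,"y":-7,"z":0,"rx":0,"ry":0,"rz":-0.01},{"x":-48,"y":-14,"z":0,"rx":0,"ry":0,"rz":-0.02},{"x":-76,"y":-22,"z":0,"rx":0,"ry":0,"rz":-0.03},{"x":-106,"y":-31,"z":0,"rx":0,"ry":0,"rz":-0.04},{"x":-138,"y":-41,"z":0,"rx":0,"ry":0,"rz":-0.05},{"x":-170,"y":-50,"z":0,"rx":0,"ry":0,"rz":-0.06},{"x":-202,"y":-60,"z":0,"rx":0,"ry":0,"rz":-0.07},{"x":-234,"y":-69,"z":0,"rx":0,"ry":0,"rz":-0.08},{"x":-266,"y":-79,"z":0,"rx":0,"ry":0,"rz":-0.093},{"x":-296,"y":-88,"z":0,"rx":0,"ry":0,"rz":-0.093},{"x":-324,"y":-96,"z":0,"rx":0,"ry":0,"rz":-0.093},{"x":-350,"y":-104,"z":0,"rx":0,"ry":0,"rz":-0.093},{"x":-368,"y":-109,"z":0,"rx":0,"ry":0,"rz":-0.093},{"x":-377,"y":-112,"z":0,"rx":0,"ry":0,"rz":-0.093},{"x":-381,"y":-113,"z":0,"rx":0,"ry":0,"rz":-0.093},{"x":-381,"y":-113,"z":0,"rx":0,"ry":0,"rz":-0.093},{"x":-381,"y":-113,"z":0,"rx":0,"ry":0,"rz":-0.093},{"x":-381,"y":-113,"z":0,"rx":0,"ry":0,"rz":-0.093}]'
python3 - <<'E'
from h import *
t=bot.grab_frame("top")[:,:,::-1];s=bot.grab_frame("side")[:,:,::-1]
cv2.imwrite("pics/c5.png",cv2.hconcat([cv2.resize(t[125:225,135:265],(364,280),interpolation=3),cv2.resize(s[110:225,195:310],(400,400),interpolation=3)[:280]]))
st=bot.state();print(st["position"],st["tool_rot"],st["width"],st["force"])
E
```

```text
t: 13.0
position: [0.5762, 0.0782, 0.1862]
tool_rot: [0.713, -0.701, -0.0, 0.0]
force: [0.6, -0.4, -1.9]
width: 0.0116
finger_force: 30.0
[0.57636926 0.07823    0.18649728] [ 7.13359511e-01 -7.00798265e-01 -1.54057523e-05 -1.74700887e-05] 0.01146522314142052 [ 0.05650884  0.67688221 -2.049302  ]
```

View pics/c5.png

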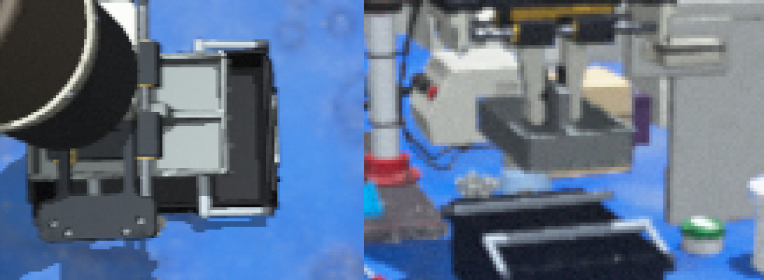

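Run:
```python
from h import *
z=.1865-.0463+.03
a=on("top",215.2,144,z);b=on("top",216.0,186,z);print(a,b,(a+b)/2,np.linalg.norm(a-b))
# side: near end bottom corners
for u,v in((530,172),(632,172)):
    U=195+(u-364)*115/400-.5;V=110+v*115/400-.5;print(on("side",U,V,z-.03))
```

```text
[0.62182697 0.00192448 0.1702    ] [0.53302038 0.00086199 0.1702    ] [0.57742368 0.00139323 0.1702    ] 0.08881294824032536
[0.53474271 0.00695986 0.1402    ]
[ 0.61194551 -0.01590998  0.1402    ]
```

```bash
python3 -m handwheel '[{"x":-2,"y":0,"z":8,"rx":0,"ry":0,"rz":0},{"x":-2,"y":0,"z":22,"rx":0,"ry":0,"rz":0},{"x":-2,"y":0,"z":36,"rx":0,"ry":0,"rz":0},{"x":-2,"y":0,"z":46,"rx":0,"ry":0,"rz":0},{"x":-2,"y":0,"z":52,"rx":0,"ry":0,"rz":0},{"x":-2,"y":0,"z":55,"rx":0,"ry":0,"rz":0},{"x":-2,"y":0,"z":57,"rx":0,"ry":0,"rz":0},{"x":-2,"y":0,"z":57,"rx":0,"ry":0,"rz":0},{"x":-2,"y":0,"z":57,"rx":0,"ry":0,"rz":0}]';python3 -m handwheel '[{"x":0,"y":0,"z":1,"rx":0,"ry":0,"rz":0},{"x":0,"y":0,"z":2,"rx":0,"ry":0,"rz":0},{"x":0,"y":0,"z":2,"rx":0,"ry":0,"rz":0},{"x":0,"y":0,"z":2,"rx":0,"ry":0,"rz":0}]'
```

```text
t: 13.85
position: [0.577, 0.0813, 0.1298]
tool_rot: [0.714, -0.7, 0.0, -0.0]
force: [-0.1, -0.6, -3.2]
width: 0.012
finger_force: 30.0
t: 14.18
position: [0.5772, 0.0814, 0.1286]
tool_rot: [0.714, -0.7, 0.0, -0.001]
force: [-2.3, -0.7, 6.3]
width: 0.0115
finger_force: 30.0
```

```bash
python3 -m handwheel '[{"x":0,"y":0,"z":0.5,"rx":0,"ry":0,"rz":0},{"x":0,"y":0,"z":0.5,"rx":0,"ry":0,"rz":0},{"x":0,"y":0,"z":0.5,"rx":0,"ry":0,"rz":0}]'; python3 -m handwheel '[{"x":0,"y":0,"z":0,"rx":0,"ry":0,"rz":0},{"x":0,"y":0,"z":0,"rx":0,"ry":0,"rz":0},{"x":0,"y":0,"z":0,"rx":0,"ry":0,"rz":0},{"x":0,"y":0,"z":0,"rx":0,"ry":0,"rz":0},{"x":0,"y":0,"z":-10,"rx":0,"ry":0,"rz":0},{"x":0,"y":0,"z":-30,"rx":0,"ry":0,"rz":0},{"x":0,"y":0,"z":-60,"rx":0,"ry":0,"rz":0},{"x":0,"y":0,"z":-90,"rx":0,"ry":0,"rz":0},{"x":30,"y":0,"z":-120,"rx":0,"ry":0,"rz":0},{"x":60,"y":0,"z":-140,"rx":0,"ry":0,"rz":0},{"x":100,"y":0,"z":-150,"rx":0,"ry":0,"rz":0},{"x":140,"y":0,"z":-150,"rx":0,"ry":0,"rz":0},{"x":180,"y":0,"z":-150,"rx":0,"ry":0,"rz":0},{"x":220,"y":0,"z":-150,"rx":0,"ry":0,"rz":0},{"x":250,"y":0,"z":-150,"rx":0,"ry":0,"rz":0},{"x":265,"y":0,"z":-150,"rx":0,"ry":0,"rz":0},{"x":270,"y":0,"z":-150,"rx":0,"ry":0,"rz":0}]' 26
python3 - <<'E'
from h import *
t=bot.grab_frame("top")[:,:,::-1];s=bot.grab_frame("side")[:,:,::-1];cv2.imwrite("pics/top6.png",t)
cv2.imwrite("pics/c6.png",cv2.hconcat([cv2.resize(t[125:225,135:265],(390,300),interpolation=3),cv2.resize(s[140:225,195:310],(400,300),interpolation=3)]))
st=bot.state();print(st["position"],st["width"],st["force"])
E
```

```text
t: 14.43
position: [0.5771, 0.0814, 0.1285]
tool_rot: [0.714, -0.7, 0.001, -0.001]
force: [-4.1, 1.0, 9.6]
width: 0.0117
finger_force: 30.0
t: 15.85
position: [0.5814, -0.1915, 0.2773]
tool_rot: [0.713, -0.701, 0.0, 0.0]
force: [-0.5, 0.7, -0.4]
width: 0.0261
finger_force: 0.0
[ 0.58157623 -0.18964952  0.27713624] 0.026048224301572418 [ 0.07824038  1.36865394 -0.57835779]
```

View pics/c6.png

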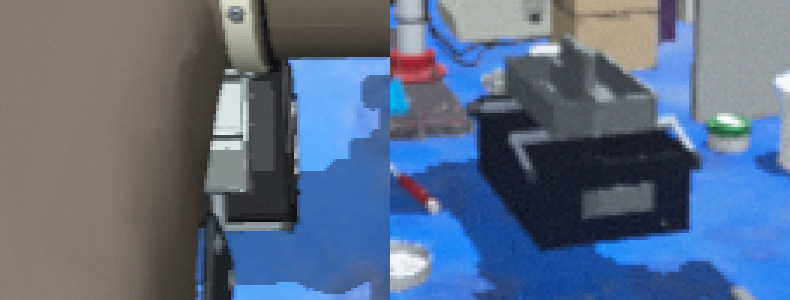

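```bash
python3 -m handwheel '[{"x":15,"y":0,"z":-5,"rx":0,"ry":0,"rz":0},{"x":50,"y":0,"z":-10,"rx":0,"ry":0,"rz":0},{"x":85,"y":0,"z":-10,"rx":0,"ry":0,"rz":0},{"x":120,"y":0,"z":-10,"rx":0,"ry":0,"rz":0},{"x":155,"y":0,"z":-10,"rx":0,"ry":0,"rz":0},{"x":190,"y":0,"z":-10,"rx":0,"ry":0,"rz":0},{"x":215,"y":0,"z":-10,"rx":0,"ry":0,"rz":0},{"x":225,"y":0,"z":-10,"rx":0,"ry":0,"rz":0},{"x":225,"y":0,"z":-10,"rx":0,"ry":0,"rz":0}]'
python3 - <<'E'
from h import *
t=bot.grab_frame("top")[:,:,::-1]
cv2.imwrite("pics/c7.png",cv2.resize(t[125:225,135:265],(780,600),interpolation=3))
E
```

```text
t: 16.7
position: [0.5861, -0.4147, 0.2862]
tool_rot: [0.713, -0.701, -0.0, 0.0]
force: [-0.4, 0.9, 0.3]
width: 0.0258
finger_force: 0.0
```

View pics/c7.png

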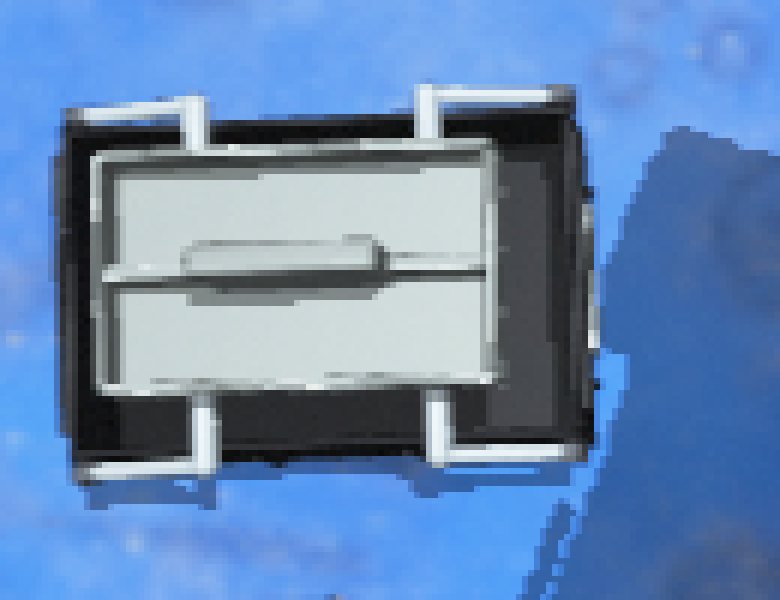

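Run:
```python
from h import *
w=lambda u,v,z:on("top",135+u/6-.5,125+v/6-.5,z)[:2]
c=np.mean([w(*q,.11) for q in((93,155),(493,140),(495,385),(97,393))],0)
b=[w(*q,.075) for q in((195,97),(207,473),(426,87),(438,473-8))]
print(c,np.mean(b,0),(b[0]+b[1])/2,(b[2]+b[3])/2)
print("grip",w(280,257,.136))
```

```text
[0.57739644 0.08063022] [0.57723749 0.07896864] [0.57621392 0.12372312] [0.57826105 0.03421416]
grip [0.57809075 0.08073465]
```

Both bail arms are in and the tray sits on both bars. It is within 2 mm of centre, aligned and untouched, so I am handing in.

```bash
python3 -c "
from bench import bot;print(bot.job_done())"
```

```text
the job is handed in; nothing more can be done
None
```

The bail arm is swung in onto the rim, and the long tray rests on both bail arms, lengthwise and within about 2 mm of the tote's centre; I handed the job in at about 17 s.

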